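Free-travel check of a line laser's sprung tilt plate

ROBOT

A 6-joint arm with a two-finger parallel gripper is mounted at the origin on a cart in front of the work surface, level with it; the furniture and walls round the work are solid. World frame = base frame: x ahead of the robot, y to its left, z up, the work surface at z = 0. Lengths are in m, angles in rad, forces in N, time in s.
With the tool pointing down it reaches from about 0.3 to 0.875 m from the base axis. Payload 4.2 kg.
Tool frame: the origin (TCP) lies at the very end of the fingers, on their centre line; the grasp point (between the pads) lies 19 mm behind it (manip.pinch_z is the distance from the TCP to the grasp point, in m); z points along the fingers, x is the direction in which the jaws open and shut, and the axes are right-handed (so a half turn about z gives the same grasp; the last joint's range is limited). The gripper opens to 85 mm and grips with 20 to 120 N. Pads are 22 mm wide; open, the fingers measure 114 mm over their backs; the gripper's body (76 mm by 85 mm) begins 54 mm behind the grasp point. The pads swing forward as they close: fully open they stand 13 mm farther back than shut.
Start: joints at [-1.172, 0.32, 1.565, -0, 1.257, -0.02], TCP at [0.234, -0.525, 0.231] pointing down, gripper open.
Joint ranges: [-3.11, 3.11], [-0.84, 2.01], [0.21, 2.61], [-1.34, 4.49], [0.05, 2.63], [-2.56, 2.56]. Speed limits (rad/s): [2.57, 2.57, 3.14, 3.14, 3.14, 3.14].

INTERFACE

Orientations are given as a unit quaternion [x, y, z, w].
In Python, from plant import manip, let_go, gripper_close, sensors, read_camera, finish_job, finder gives the robot as it stands. Calls block until the motion is done:
- manip.move_pose(position, orientation): joint-space move of the TCP to a pose.
- manip.servo_line(position, rate=0.15, frame=None): straight line of the TCP; frame=None keeps the orientation; rate is the mean speed in m/s.
- manip.move_joints(angles): joint-space move.
- let_go() and gripper_close(grip_force=None): open the fingers fully, or close them until they stop; grip_force is the grip in N (None keeps the last).
- manip.sleep(seconds).
- manip.solve_ik(position, orientation): joint angles nearest the present ones, or None.
- sensors.read_state(): the state.
- read_camera(name): name is "scene" or "top" or "wrist"; returns a dict with "img" (480x640x3 uint8, red, green, blue), "mtx" (3x3 intrinsics, pixels), "rvec" (rotation vector, rad) and "tvec" (3), from world to camera coordinates, as OpenCV has them. Camera axes: x right, y down, z forward; pixel columns grow to the right and rows downward; lengths in m; the calibration is good to about 2 mm. A picture is of the moment at which its call begins. There is no depth.
A pose or a line that the arm cannot do raises manip.MotionError and nothing moves.
- finish_job(): hands the job in, once; it reports no verdict.
Trained networks look in the newest picture that a camera, given by its name, has taken for a name from the list of things; names that differ only in an ending like _2 or _b are one class to them, and where a whole thing is asked for, a point or a joint stands for the part that bears it (a point fixed in the world has none). Each returns a list of dicts, best first, with "confidence" (0 to 1); they miss things now and then, are a little off and sometimes report something else, mostly with a low value. They report only what shows in the picture. A call takes as long as a camera call.
- finder.spot_in(camera, thing): "bbox" ([left, top, width, height] in pixels, round what is visible of it).
The state is a dict: "t": time; "qpos": joint angles; "joint_vel": joint speeds; "joint_torque": joint torques, N m; "tcp_pos": TCP position; "ee_rot": TCP orientation; "ft_force": force on the tool from outside, world axes, zero at the start; "torque": the same for the moment, N m; "width": finger opening in m.
Only numpy, scipy, OpenCV 4.12 (cv2) and the standard library are available. Lean on these libraries where they do the work, as an engineer would, in place of code of your own. Each camera call takes 0.05 s, during which the arm holds its last target. There are 200 camera calls.

TASK

Check that the line laser's sprung tilt plate moves freely: with the fingertips, swing the blue knob of the transit catch to the left until the catch is completely clear of the plate, then press the black pad on the plate's free corner down until the pointer is level with the red mark on the scale, no farther, and hold it there for about a second. Then ease the corner slowly back up under the finger, without letting it snap, until the plate is fully home, and take the hand away. Leave the catch open, and leave the rubbing block, the pencil and the tape measure where they lie.

Things in the scene. Friction and masses are not known exactly. Their poses are not given: they have to be found in the camera images.
- laser_mount: Grey base of the tilt mount, 205 x 180 x 16 mm, fixed. Origin on the bench under the middle of the square plate; x along the laser, away from the robot's side, y left, z up. The plate (160 x 160 x 8 mm, top at z 58) tips about its near-left to far-right diagonal. Laser clamp on its far-left half, top at z 102. Upright white scale at x -44, y -119 to -159, top at z 85 (mm)
- press_pad (a point): Centre of the top of the round black pad (30 mm across, 5 mm thick) on the plate's free near-right corner, over the coil spring; at x -60, y -62, z 63 mm of the mount at rest. Pressing straight down takes about 3 N to start, 6 to 11 N at the red mark. It sinks about 0.68 mm for each 1 mm that the pointer tip sinks
- pointer_tip (a point): Tip of the black pointer that sticks out to the right from the tilt plate in front of the white scale; it sinks as the corner is pressed; at rest it is 54 mm above the bench
- mark_tip (a point): Tip of the adjustable red mark at the right side of the scale, facing the pointer tip; 14 to 26 mm below the resting pointer tip, differs from run to run and does not move during one. The pointer is at the mark when both tips have the same height
- tilt_plate (a joint): Tilt of the sprung plate, rad: 0 at rest, held up on its stop by the spring; grows as the near-right corner is pressed down; mechanical end at 0.27. The pointer tip sinks about 127 mm per rad, the pad about 86 mm per rad. Blocked at about 0.01 while the catch is under the plate. Let go suddenly, it snaps up
- catch (a joint): Transit catch, rad: a flat steel bar on an upright pillar at x -104, y -20 mm of the mount. 0 to 0.12 at the start: its tongue lies under the plate's front edge and blocks it. Grows as the knob swings left (clockwise from above); clear of the plate above 1.0, mechanical end at 1.45. It stays where it is left; about 1.5 N at the knob turns it
- catch_knob (a point): Middle of the upright blue knob (13 mm across, from 50 to 85 mm above the bench; this point is 68 mm up) at the near end of the catch, 46 mm from the pillar's axis. At joint value 0 it stands straight in front (-x of the mount) of the pillar; to open, push its right side to the left along the arc
- rub_block: Bystander, leave alone: pale stone-grey rubbing block 79 x 66 x 30 mm lying to the left of the mount; origin at the middle of its underside
- pencil: Bystander, leave alone: red flat carpenter's pencil, about 170 mm long and 8 mm high, lying to the right of the mount; origin at the middle of its underside
- tape: Bystander, leave alone: yellow tape measure 55 x 85 x 62 mm standing to the left of the mount; origin at the middle of its underside

How it is judged:
On the way, in this order (a step that is already met when the one before it is completed fails the run):
1. the transit catch is swung clear of the plate (beyond 1.0 rad) (value of joint catch above 1 rad), for 0.2 s.
2. the fingers hold the corner down with the pointer tip within 3.5 mm of the red mark's height for 0.5 s (z of pointer_tip in the frame of mark_tip between -0.0035 and 0.0035 m and contact force between the fingers and laser_mount above 1 N), for 0.5 s.
At the end, for the whole second after the job is handed in: The tilt plate is back up on its stop (within 0.015 rad), the catch is still open (beyond 1.0 rad), and the rubbing block, pencil and tape measure lie within 15 mm of where they were (value of joint tilt_plate below 0.015 rad and value of joint catch above 1 rad and distance of each of rub_block, pencil, tape from where it was at the start of the episode below 0.015 m); the robot touches nothing.
It fails at once if the pointer is pressed more than 6.5 mm below the red mark (z of pointer_tip in the frame of mark_tip below -0.0065 m).
It fails at once if the plate snaps back up (faster than 1.5 rad/s, about 0.13 m/s at the corner) (velocity of joint tilt_plate below -1.5 rad/s).
It fails at once if the rubbing block, pencil or tape measure is moved by more than 15 mm or lifted (distance of any of rub_block, pencil, tape from where it was at the start of the episode above 0.015 m).
It also fails if it takes over 48 s, if anything falls off the work surface, if the arm or the gripper's body presses on something with over 40 N, if the wrist force passes 120 N, or if a joint passes its speed limit or range.

## Working session

There is one attempt and no reset: what is moved stays moved. The work goes in short steps, each a Python script; the robot and the scene stay as the last script left them, time stands still between calls to the robot, and variables do not carry over. Pictures are saved under pics/ and viewed, about 8 in all and at most 12, crops included, and the job is handed in when it is done.

```bash
mkdir -p pics; ls
python3 - <<'E'
from plant import *
import cv2,numpy as np
for c in ["scene","top"]:
    r=read_camera(c); cv2.imwrite(f"pics/{c}0.png",r["img"][:,:,::-1])
    R=cv2.Rodrigues(np.array(r["rvec"],float))[0]; print(c,r["mtx"],(-R.T@np.array(r["tvec"]).reshape(3)).round(3),R[2].round(2))
    for n in ["laser_mount","press_pad","pointer_tip","mark_tip","catch_knob","rub_block","pencil","tape"]:
        print(n,[(d["bbox"],round(d["confidence"],2)) for d in finder.spot_in(c,n)[:2]])
print(sensors.read_state())
E
```

```text
pics
scene [[442.40450581   0.         321.2287817 ]
 [  0.         442.40450581 242.09759083]
 [  0.           0.           1.        ]] [0.017 0.264 0.719] [ 0.62 -0.24 -0.74]
laser_mount [([237.4, 221.9, 133.9, 102.8], 0.74), ([295.7, 283.3, 17.9, 35.4], 0.41)]
press_pad [([238.7, 217.5, 113.9, 74.6], 0.95)]
pointer_tip [([244.7, 217.4, 106.0, 75.1], 0.98)]
mark_tip [([355.1, 266.2, 9.1, -0.6], 0.39)]
catch_knob [([303.4, 286.1, 8.9, 36.7], 0.51)]
rub_block [([298.0, 284.6, 13.9, 34.8], 0.73), ([187.3, 288.2, 38.1, 42.1], 0.72)]
pencil [([363.4, 238.0, 77.8, 24.0], 0.95)]
tape [([185.3, 238.4, 39.3, 41.6], 0.96), ([365.1, 234.3, 75.1, 28.4], 0.19)]
top [[605.32955321   0.         317.23552896]
 [  0.         605.32955321 227.39478158]
 [  0.           0.           1.        ]] [0.347 0.015 1.092] [ 0.2   0.03 -0.98]
laser_mount [([210.1, 158.8, 146.3, 139.5], 0.91)]
press_pad [([213.6, 154.2, 116.3, 112.8], 0.87), ([248.8, 255.5, 24.3, 42.4], 0.22)]
pointer_tip [([211.2, 155.7, 120.2, 112.1], 0.64), ([176.7, 145.2, 35.7, 45.4], 0.28)]
mark_tip [([153.3, 206.2, 45.9, 41.5], 0.75), 
[... 255 characters left out ...]
4.0, 146.0, 37.9, 44.0], 0.64)]
{'t': 0.9, 'qpos': array([-1.17199493e+00,  3.19587504e-01,  1.56448192e+00,  6.69962869e-06,
        1.25739441e+00, -2.00249746e-02]), 'joint_vel': array([-0.00080504, -0.00053899,  0.00014474, -0.00089203, -0.00031522,
        0.00233413]), 'joint_torque': array([ 1.54155816e-03, -4.15394068e+01, -2.34420884e+01,  1.42025769e-04,
        1.31035790e-04,  1.08338452e-05]), 'tcp_pos': array([ 0.23384444, -0.52532724,  0.23135216]), 'ee_rot': array([ 8.38655665e-01, -5.44661978e-01,  5.50934976e-05,  3.35190226e-05]), 'ft_force': array([-0.02774596,  0.69827669, -0.95097009]), 'torque': array([0.01134568, 0.00381542, 0.00733139]), 'width': 0.08541266694224682}
```

Run:
```python
import cv2
t=cv2.imread("pics/top0.png")[130:310,150:390]; cv2.imwrite("pics/top0c.png",cv2.resize(t,None,fx=3.33,fy=3.33,interpolation=cv2.INTER_CUBIC))
t=cv2.imread("pics/scene0.png")[205:335,180:380]; cv2.imwrite("pics/scene0c.png",cv2.resize(t,None,fx=4,fy=4,interpolation=cv2.INTER_CUBIC))
```

```text
(no output)
```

View pics/top0c.png

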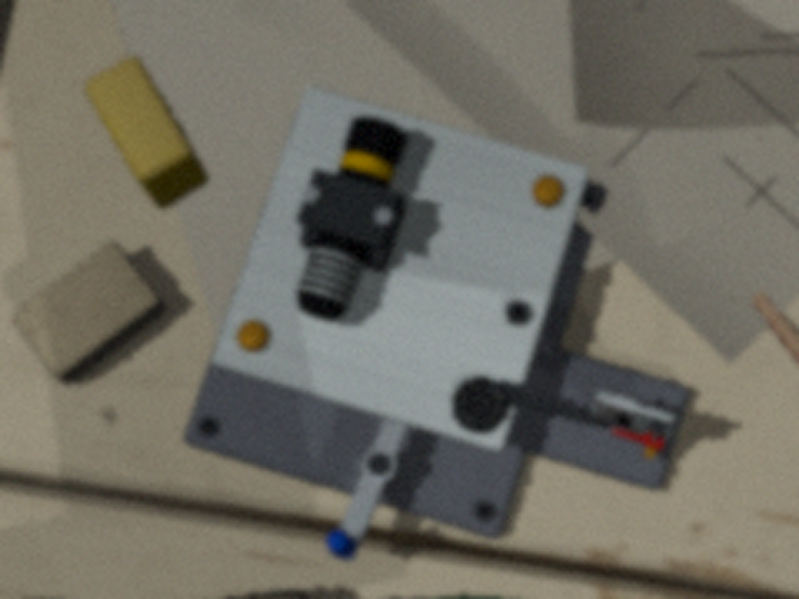

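View pics/scene0c.png

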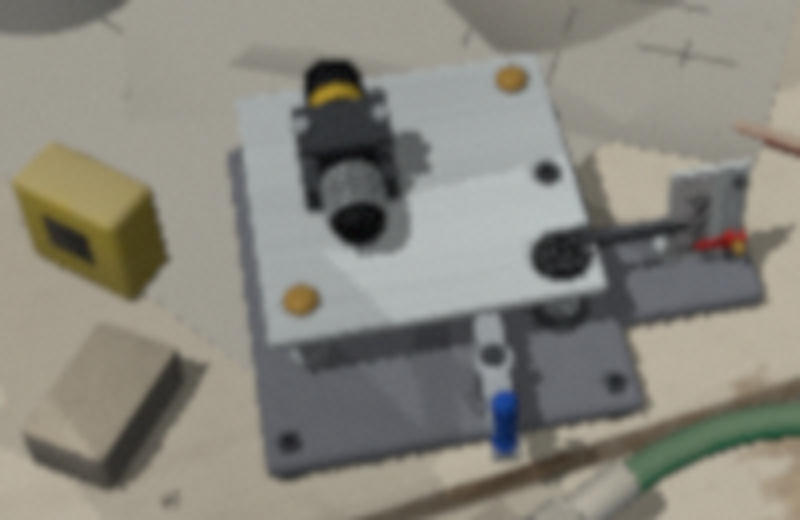

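The top crop shows the plate corners at about (307,88), (588,168), (502,448) and (213,363), the pad at (481,403) and the knob top at (342,543). The scene crop shows the same features, with the red mark tip near (697,247) beside the pointer. Next I'll fit the mount pose.

```bash
cat > h.py <<'E'
from plant import *
import cv2,numpy as np
from scipy.optimize import least_squares
from scipy.spatial.transform import Rotation as Ro
def proj(r,P): return cv2.projectPoints(np.array(P,float).reshape(-1,3),np.array(r["rvec"],float),np.array(r["tvec"],float),np.array(r["mtx"],float),None)[0].reshape(-1,2)
def ray(r,uv):
    R=cv2.Rodrigues(np.array(r["rvec"],float))[0]; t=np.array(r["tvec"]).reshape(3)
    d=R.T@np.linalg.inv(r["mtx"])@np.array([*uv,1.]); return -R.T@t,d
def at_z(r,uv,z): c,d=ray(r,uv); return c+d*(z-c[2])/d[2]
def at_x(r,uv,T,x): # intersect with mount plane x
    c,d=ray(r,uv); ci=T.inv(c);di=T.R.inv().apply(d); return ci+di*(x-ci[0])/di[0]
class Mount:
    def __init__(s,x,y,yaw): s.o=np.array([x,y,0]);s.R=Ro.from_euler("z",yaw);s.yaw=yaw
    def __call__(s,p): return s.R.apply(np.array(p,float)*1e-3)+s.o
    def inv(s,p): return s.R.inv().apply(np.array(p)-s.o)
E
python3 - <<'E'
from h import *
t=read_camera("top"); s=read_camera("scene")
tp=lambda x,y:(x/3.33+150-.35,y/3.33+130-.35); sp=lambda x,y:(x/4+180-.4,y/4+205-.4)
M=[[80,80,58],[80,-80,58],[-80,-80,58],[-80,80,58],[-60,-62,63]]
ut=np.array([tp(*p) for p in [(307,88),(588,168),(502,448),(213,363),(481,403)]])
us=np.array([sp(*p) for p in [(238,100),(540,55),(606,290),(270,343),(560,255)]])
f=lambda q:np.r_[(proj(t,Mount(*q)(M))-ut).ravel(),(proj(s,Mount(*q)(M))-us).ravel()]
for g in (f,lambda q:f(q)[:10],lambda q:f(q)[10:]):
    q=least_squares(g,[.4,0.1,-.2],loss="soft_l1").x; print(q.round(4),g(q).round(1))
q=least_squares(f,[.4,0.1,-.2],loss="soft_l1").x;np.save("q.npy",q);T=Mount(*q)
k=at_z(t,tp(342,540),.083);k2=at_z(s,sp(505,424),.068)
for kk in(k,k2):
    m=T.inv(kk)*1e3; print("knob",kk,m,np.hypot(m[0]+104,m[1]+20),np.arctan2(m[1]+20,-(m[0]+104)))
print("pad",T([-60,-62,63]))
for r,p in((t,tp(613,430)),(s,sp(697,247))): print("mark@x-50",at_x(r,p,T,-.05)*1e3)
for n in ("wrist",):
    w=read_camera(n); st=sensors.read_state(); c,d=ray(w,(320,240)); Rt=Ro.from_quat(st["ee_rot"])
    print("wristcam in tool",Rt.inv().apply(c-st["tcp_pos"]).round(3),Rt.inv().apply(d).round(3),w["mtx"][0])
    print(Rt.inv().apply(ray(w,(640,240))[1]-d).round(3))
E
```

```text
[ 0.5758  0.1284 -0.1393] [-0.5 -1.1  0.8  0.3 -0.3  1.9 -1.5  0.5 -0.5  0.9 -0.7 -1.3 -0.3 -1.6
  1.  -1.7 -0.2 -0.1  0.9 -1.1]
[ 0.5769  0.1279 -0.1336] [-0.5 -1.5  1.  -0.6  0.4  1.1 -1.   0.3  0.1  0.2]
[ 0.5735  0.1294 -0.1515] [-0.5 -0.8  0.2 -0.5  0.6 -0.1 -1.   0.7  0.5  0.3]
knob [0.42695826 0.13063864 0.083     ] [-147.74193378  -18.4090228    83.        ] 43.77085764965937 0.03635587277093639
knob [0.42262606 0.13433108 0.068     ] [-152.54483652  -15.35382211   68.        ] 48.76667019765319 0.09541836009641813
pad [0.50779821 0.07528772 0.063     ]
mark@x-50 [ -50.         -131.60804775   52.06603559]
mark@x-50 [ -50.         -132.21638468   34.84726273]
wristcam in tool [-0.    -0.082 -0.143] [0.015 0.329 0.945] [370.41834651   0.         314.14560349]
[ 0.864 -0.     0.001]
```

Run:
```python
from h import *
T=Mount(*np.load("q.npy")); tgt=T([-50,-132,44])
w=read_camera("wrist"); st=sensors.read_state(); Rt=Ro.from_quat(st["ee_rot"])
pc=Rt.inv().apply(ray(w,(320,240))[0]-st["tcp_pos"])
Rcw=cv2.Rodrigues(np.array(w["rvec"],float))[0].T; Rtc=Rt.inv()*Ro.from_matrix(Rcw) # cam in tool
out=[]
for el in (15,22,30,38):
 for az in range(-30,91,20):
  for d in (.16,.2,.25):
   for roll in range(-180,180,30):
    e,a=np.radians(el),np.radians(az)
    off=T.R.apply([-np.cos(e)*np.cos(a),-np.cos(e)*np.sin(a),np.sin(e)]); C=tgt+d*off
    z=-off; x=np.cross(z,[0,0,1]);x/=np.linalg.norm(x); y=np.cross(z,x)
    Rc=Ro.from_matrix(np.c_[x,y,z])*Ro.from_euler("z",roll,degrees=True)
    R=Rc*Rtc.inv(); p=C-R.apply(pc)
    ax=R.apply([0,0,1]); ok=True
    for s,rad in ((0,.03),(.07,.05),(.12,.06),(.2,.06)):
        P=p-s*ax; m=T.inv(P)
        if P[2]<rad+.01: ok=False
        if P[2]<.12+rad and m[0]>-.165-rad and m[1]>-.165-rad: ok=False
    if not ok: continue
    j=manip.solve_ik(p,R.as_quat())
    if j is not None: out.append((el,az,d,roll,p.round(3),R.as_quat().round(4),np.array(j).round(2)))
print(len(out)); 
for o in out[:25]: print(*o)
```

```text
58
15 50 0.25 -150 [ 0.46  -0.059  0.094] [0.508  0.7054 0.4941 0.013 ] [-0.78  0.51  2.29  1.25  1.11  2.55]
15 70 0.25 -180 [ 0.471 -0.063  0.098] [0.2131 0.855  0.4589 0.1139] [-0.73  0.51  2.16  1.08  1.16  2.07]
15 70 0.25 90 [ 0.44  -0.056  0.067] [ 0.3191 -0.7219 -0.1999 -0.5806] [-0.93  0.8   2.48  1.5   1.31 -0.23]
15 70 0.25 120 [ 0.445 -0.054  0.082] [ 0.1476 -0.8234 -0.3093 -0.4522] [-0.86  0.61  2.44  1.46  1.17  0.52]
15 70 0.25 150 [ 0.457 -0.057  0.093] [-0.0339 -0.8688 -0.3977 -0.2931] [-0.79  0.5   2.32  1.28  1.1   1.34]
15 90 0.25 -180 [ 0.497 -0.072  0.098] [0.0614 0.879  0.4717 0.0325] [-0.65  0.61  1.89  0.84  1.37  2.13]
15 90 0.25 90 [ 0.465 -0.076  0.067] [ 0.4396 -0.6555 -0.2977 -0.537 ] [-0.85  0.79  2.16  1.16  1.4   0.1 ]
15 90 0.25 120 [ 0.469 -0.072  0.082] [ 0.2884 -0.7853 -0.3832 -0.3916] [-0.8   0.66  2.14  1.1   1.3   0.76]
15 90 0.25 150 [ 0.481 -0.071  0.093] [ 0.1175 -0.8615 -0.4425 -0.2196] [-0.72  0.59  2.03  0.97  1.28  1.47]
22 50 0.25 -60 [ 0.461 -0.075  0.063] [ 0.7606  0.1583  0.4325 -0.4576] [-0.88  0.82  2.22  1.23  1.4  -2.43]
22 70 0.
[... 929 characters left out ...]
039] [-0.82  0.69  2.17  1.15  1.31  0.15]
22 90 0.25 120 [ 0.47  -0.067  0.092] [ 0.3083 -0.8103 -0.3374 -0.3668] [-0.76  0.56  2.15  1.08  1.21  0.82]
22 90 0.25 150 [ 0.482 -0.064  0.102] [ 0.1268 -0.8885 -0.3906 -0.2047] [-0.67  0.51  2.04  0.93  1.2   1.55]
30 50 0.25 -90 [ 0.472 -0.07   0.089] [ 0.7689  0.3814  0.4107 -0.3075] [-0.77  0.59  2.14  1.1   1.23 -2.55]
30 50 0.25 -60 [ 0.464 -0.073  0.075] [ 0.8025  0.1544  0.3847 -0.4292] [-0.84  0.7   2.21  1.2   1.31 -2.26]
30 50 0.25 -30 [ 0.452 -0.068  0.065] [ 0.7814 -0.0832  0.3324 -0.5215] [-0.9   0.79  2.33  1.34  1.34 -2.01]
30 50 0.25 0 [ 0.439 -0.058  0.061] [ 0.707  -0.3151  0.2575 -0.5784] [-0.94  0.86  2.49  1.51  1.35 -1.78]
```

Run:
```python
from h import *
gripper_close(20)
T=Mount(*np.load("q.npy"))
import pickle
V=[]
for i,(p,q) in enumerate([([.442,-.06,.062],[.5018,-.5935,-.0594,-.6265]),([.452,-.068,.065],[.7814,-.0832,.3324,-.5215])]):
    manip.move_pose(p,(np.array(q)/np.linalg.norm(q)).tolist()); manip.sleep(.4)
    w=read_camera("wrist"); V.append(w); 
    c=proj(w,T([-50,-132,46]))[0]; 
    # derotate: rows up in world
    up=proj(w,T([-50,-132,66]))[0]-c; ang=np.degrees(np.arctan2(up[0],-up[1]))
    A=cv2.getRotationMatrix2D(c.tolist(),ang,7); A[:,2]+=np.array([300,250])-c
    cv2.imwrite(f"pics/w{i}.png",cv2.warpAffine(w["img"],A,(600,500),flags=cv2.INTER_CUBIC)[:,:,::-1]); V.append(A)
    print(i,c,ang,sensors.read_state()["t"],np.linalg.norm(sensors.read_state()["ft_force"]))
V.append(read_camera("scene")); V.append(read_camera("top"))
pickle.dump(V,open("V.pkl","wb"))
a=cv2.imread("pics/w0.png");b=cv2.imread("pics/w1.png");cv2.imwrite("pics/w01.png",np.hstack([a[:,100:500],b[:,100:500]]))
```

```text
0 [312.35645732 234.06693677] -60.00567991186309 4.2167 0.2998352916723807
1 [314.86558888 235.54877049] 29.93976699157305 5.8333 0.7494999462381138
```

View pics/w01.png

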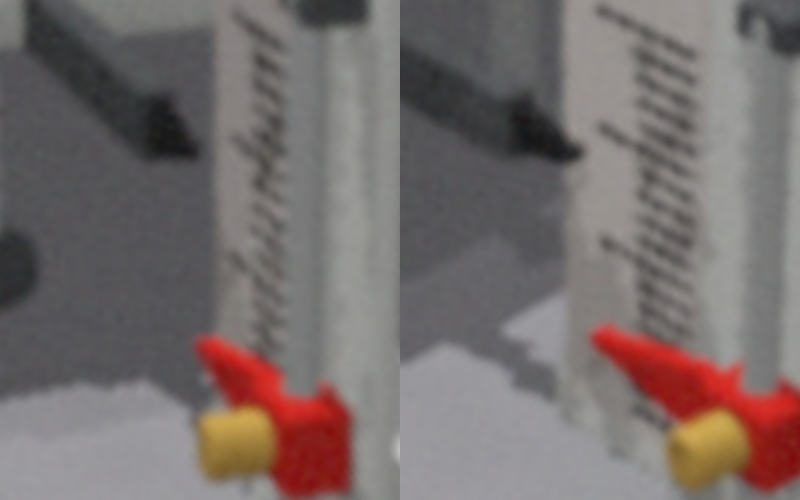

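The two views (left half w0, right half w1) show the black pointer tip at (198,155) and (582,153). The red mark tip is at (198,343) and (593,332). Next I'll triangulate both.

Run:
```python
from h import *
import pickle
w0,A0,w1,A1,s,t=pickle.load(open("V.pkl","rb")); T=Mount(*np.load("q.npy"))
inv=lambda A,p:cv2.invertAffineTransform(A)@np.array([*p,1.])
sp=lambda x,y:np.array((x/4+180-.4,y/4+205-.4))
def tri(obs): return least_squares(lambda m:np.concatenate([(proj(r,T(m))[0]-u)*k for r,u,k in obs]),[-50,-130,45])
P=[(w0,inv(A0,(298,155)),1),(w1,inv(A1,(282,153)),1)]; M=[(w0,inv(A0,(298,343)),1),(w1,inv(A1,(293,332)),1)]
for n,o,sc in(("ptr",P,sp(690,228)),("mark",M,sp(697,247))):
    for ob in(o,o+[(s,sc,.7)]):
        r=tri(ob);print(n,r.x.round(1),r.fun.round(1))
    for x in(-56,-53,-50,-47): print(x,*[(at_x(r,u,T,x*1e-3)*1e3).round(1)[1:] for r,u,k in o])
```

```text
ptr [ -48.5 -127.5   54.1] [-0.1 -0.1 -0.1  0.1]
ptr [ -48.6 -127.5   54.1] [-0.1  0.  -0.2  0.2 -0.1 -1.1]
-56 [-147.9   61.7] [-136.6   60.4]
-53 [-139.7   58.6] [-133.    57.9]
-50 [-131.4   55.5] [-129.3   55.4]
-47 [-123.2   52.4] [-125.7   53. ]
mark [ -49.5 -130.3   35.6] [-0.1 -0.2 -0.1  0.1]
mark [ -49.9 -131.    36. ] [-0.3 -0.  -0.   0.3 -0.4 -0.2]
-56 [-147.8   43.7] [-138.1   42. ]
-53 [-139.6   39.9] [-134.5   39.1]
-50 [-131.4   36. ] [-130.9   36.2]
-47 [-123.2   32.2] [-127.3   33.4]
```

```bash
cat >> h.py <<'E'
def down(T,xdir): # tool pointing down, tool x along mount direction xdir
    x=T.R.apply([*xdir,0.]); x/=np.linalg.norm(x); z=np.array([0,0,-1.]); return Ro.from_matrix(np.c_[x,np.cross(z,x),z]).as_quat()
E
python3 - <<'E'
from h import *
T=Mount(*np.load("q.npy"))
def pose(th,off,z,sg):
    t=np.array([np.sin(th),np.cos(th)]); k=np.array([-104-46*np.cos(th),-20+46*np.sin(th)]); return T([*(k-off*t),z]),down(T,sg*t)
for sg in(1,-1):
    print(sg,[None if (j:=manip.solve_ik(*pose(th,40,62,sg))) is None else np.round(j,2) for th in(0,.6,1.3)])
P=np.array
for s in((-1,1),(1,-1)): print([None if (j:=manip.solve_ik(T([-66,-68,z]),down(T,s))) is None else np.round(j,2) for z in(45,110)])
E
```

```text
1 [array([ 0.18,  0.29,  2.12, -0.  ,  0.73, -1.25]), array([ 0.27,  0.29,  2.12, -0.  ,  0.73, -0.56]), array([ 0.34,  0.32,  2.07, -0.  ,  0.75,  0.21])]
-1 [array([ 0.18,  0.29,  2.12, -0.  ,  0.73,  1.89]), None, None]
[array([ 0.12,  0.41,  1.97, -0.  ,  0.76, -2.1 ]), array([ 0.12,  0.33,  1.9 , -0.  ,  0.92, -2.1 ])]
[array([ 0.12,  0.41,  1.97, -0.  ,  0.76,  1.04]), array([ 0.12,  0.33,  1.9 , -0.  ,  0.92,  1.04])]
```

Run:
```python
from h import *
T=Mount(*np.load("q.npy"))
def pose(th,off,z):
    t=np.array([np.sin(th),np.cos(th)]); k=np.array([-104-46*np.cos(th),-20+46*np.sin(th)]); return T([*(k-off*t),z]),down(T,t)
def F(): 
    s=sensors.read_state(); return s["t"].__round__(1),s["ft_force"].round(1)
p=sensors.read_state()["tcp_pos"]; manip.servo_line(p+[-.05,-.06,.09],rate=.2)
a,q=pose(.04,45,140); manip.move_pose(a,q)
a,q=pose(.04,45,62); manip.servo_line(a,rate=.12); print(F())
for th,off in((.05,22),(.3,20),(.55,20),(.8,20),(1.05,20),(1.25,20)):
    a,q=pose(th,off,62); manip.servo_line(a,rate=.08,frame=q); print(th,F())
a,q=pose(1.25,38,62); manip.servo_line(a,rate=.1)
a,q=pose(1.25,38,150); manip.servo_line(a,rate=.2); print(F())
a,q=T([-66,-68,140]),down(T,(-1,1)); manip.move_pose(a,q); print(F())
t=read_camera("top"); cv2.imwrite("pics/top1.png",cv2.resize(t["img"][200:320,200:360,::-1],None,fx=4,fy=4,interpolation=cv2.INTER_CUBIC))
w=read_camera("wrist"); cv2.imwrite("pics/w2.png",w["img"][:,:,::-1])
print("pred",proj(w,T([[-48.5,-127.5,54],[-49.7,-130.6,35.8]])),sensors.read_state()["t"])
```

```text
(8.9, array([0.1, 0.4, 1.1]))
0.05 (9.3, array([1. , 0.6, 0.2]))
0.3 (9.7, array([ 0.3, -0.5, -0.6]))
0.55 (10.1, array([-0.5, -1.2, -0.2]))
0.8 (10.5, array([ 0.3, -0. , -0.3]))
1.05 (10.9, array([ 0.3, -0.7,  0.1]))
1.25 (11.2, array([ 0.4, -0.2, -0.1]))
(12.2, array([-0.2,  0.1, -0.5]))
(14.1, array([-0.5,  0.6,  0.2]))
pred [[226.45250041 199.43752743]
 [230.15767131 188.98395002]] 14.225
```

View pics/w2.png

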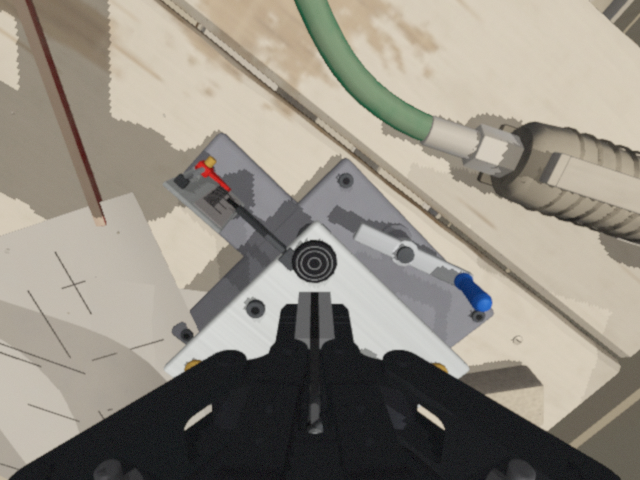

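View pics/top1.png

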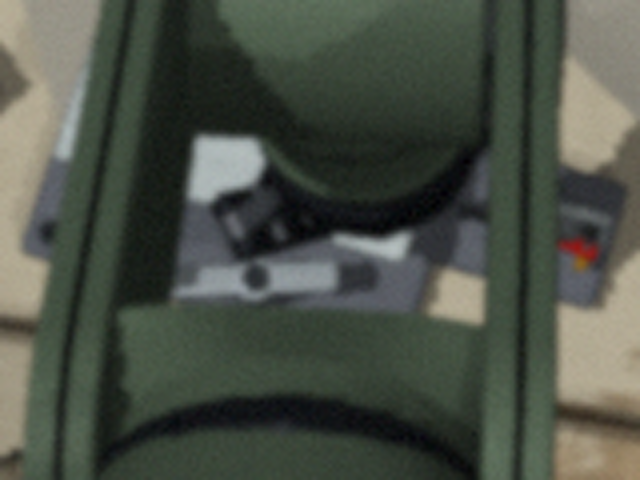

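The wrist view shows the catch bar nearly parallel to the plate's front edge, with the knob at (478,295), so the catch is open. Next I'll check its angle, then tilt the tool so the camera sees the scale at a lower angle, and feel for contact with the pad.

```bash
cat >> h.py <<'E'
def fz(n=12):
    a=[]
    for _ in range(n): a.append(sensors.read_state()["ft_force"]); manip.sleep(.01)
    return np.mean(a,0)
def view(name,T,c=None):
    w=read_camera("wrist"); p=proj(w,T([[-49.7,-130.6,35.8],[-48.5,-127.5,54],[-49.7,-130.6,60]]))
    up=p[2]-p[0]; ang=np.degrees(np.arctan2(up[0],-up[1])); c=p[0]
    A=cv2.getRotationMatrix2D(c.tolist(),ang,6); A[:,2]+=np.array([300,300])-c
    cv2.imwrite(name,cv2.warpAffine(w["img"],A,(600,500),flags=cv2.INTER_CUBIC)[:,:,::-1])
    return w,A,p
E
python3 - <<'E'
from h import *
T=Mount(*np.load("q.npy"))
w=read_camera("wrist"); m=T.inv(at_z(w,(485,303),.085))*1e3; print("knob",m,np.arctan2(m[1]+20,-(m[0]+104)))
q=(Ro.from_quat(down(T,(-1,1)))*Ro.from_euler("x",-20,degrees=True)).as_quat()
P=lambda z:T([-52.7,-54.7,z])
print(manip.solve_ik(P(100),q),manip.solve_ik(P(45),q))
manip.move_pose(P(82),q); manip.sleep(.2); f0=fz(20); print("f0",f0)
z=72.
manip.servo_line(P(z),rate=.05)
while z>61:
    f=fz(8)-f0; print(z,f.round(1),sensors.read_state()["tcp_pos"][2].round(4))
    if f[2]>2.: break
    z-=1; manip.servo_line(P(z),rate=.03)
import pickle
V=view("pics/w3.png",T); pickle.dump((V,f0,z),open("V3.pkl","wb")); print(sensors.read_state()["t"],V[2])
E
```

```text
knob [-120.16341313   23.86359572   85.        ] 1.217742889623884
[ 0.01038615  0.26074626  2.09656469  0.40870173  0.53633765 -2.53346898] NoneTraceback (most recent call last):
  File "<stdin>", line 7, in <module>
plant.MotionError: the arm cannot take that pose within its joint ranges
```

```bash
cat >> h.py <<'E'
def press_frame(T,psi,tilt):
    # psi: direction (deg, mount) the camera stands in from the pad
    o=np.array([np.cos(np.radians(psi)),np.sin(np.radians(psi))]); R=Ro.from_quat(down(T,(o[1],-o[0])))*Ro.from_euler("x",-tilt,degrees=True)
    return R
E
python3 - <<'E'
from h import *
T=Mount(*np.load("q.npy"))
for tilt in(15,20,25):
  for psi in range(-170,-59,10):
    R=press_frame(T,psi,tilt); y=R.apply([0,1,0])
    j=[manip.solve_ik(T([-60,-62,z])+.011*y,R.as_quat()) for z in(105,63,45)]
    if all(k is not None for k in j): print(tilt,psi,T.R.inv().apply(y).round(2),[k[5].round(2) for k in j],np.round(j[2],2))
E
```

```text
15 -170 [0.95 0.17 0.26] [np.float64(-1.43), np.float64(-1.42), np.float64(-1.41)] [ 0.14  0.35  2.12 -0.07  0.41 -1.41]
15 -160 [0.91 0.33 0.26] [np.float64(-1.71), np.float64(-1.72), np.float64(-1.72)] [ 0.11  0.35  2.12  0.06  0.41 -1.72]
15 -150 [0.84 0.48 0.26] [np.float64(-1.98), np.float64(-2.01), np.float64(-2.03)] [ 0.08  0.35  2.12  0.18  0.43 -2.03]
15 -140 [0.74 0.62 0.26] [np.float64(-2.23), np.float64(-2.28), np.float64(-2.31)] [ 0.06  0.35  2.11  0.28  0.47 -2.31]
20 -170 [0.93 0.16 0.34] [np.float64(-1.39), np.float64(-1.36), np.float64(-1.34)] [ 0.15  0.33  2.19 -0.14  0.28 -1.34]
20 -160 [0.88 0.32 0.34] [np.float64(-1.74), np.float64(-1.77), np.float64(-1.79)] [ 0.1   0.33  2.19  0.13  0.28 -1.79]
20 -150 [0.81 0.47 0.34] [np.float64(-2.08), np.float64(-2.16), np.float64(-2.21)] [ 0.06  0.33  2.18  0.35  0.32 -2.21]
20 -140 [0.72 0.6  0.34] [np.float64(-2.38), np.float64(-2.48), np.float64(-2.54)] [ 0.03  0.34  2.17  0.5   0.37 -2.54]
20 -60 [-0.47  0.81  0.34] [np.float64(2.51), np.float64(2.47), np.float64(2.45)] [-0.05  0.48  1.89  0.39  0.96  2.45]
25 -170 [0.89 0.16 0.42] [np.float64(-1.31), np.float64(-1.21), np.float64(-1.12)] [ 0.15  0.32  2.25 -0.35  0.15 -1.12]
25 -160 [0.85 0.31 0.42] [np.float64(-1.81), np.float64(-1.91), np.float64(-2.0)] [ 0.1   0.32  2.25  0.33  0.15 -2.  ]
25 -70 [-0.31  0.85  0.42] [np.float64(2.55), np.float64(2.5), np.float64(2.47)] [-0.11  0.48  1.92  0.52  0.95  2.47]
25 -60 [-0.45  0.78  0.42] [np.float64(2.44), np.float64(2.39), np.float64(2.37)] [-0.09  0.51  1.88  0.46  1.02  2.37]
```

Run:
```python
from h import *
T=Mount(*np.load("q.npy"))
R=press_frame(T,-150,20); q=R.as_quat(); off=.011*R.apply([0,1,0]); P=lambda z:T([-60,-62,z])+off   # z: height of the contact edge
manip.move_pose(P(80),q); manip.sleep(.2); f0=fz(20); print("f0",f0)
z=68.
manip.servo_line(P(z),rate=.05)
while z>58:
    f=fz(8)-f0; print(z,f.round(1),((sensors.read_state()["tcp_pos"]-off)[2]*1e3).round(2))
    if f[2]>2.: break
    z-=1; manip.servo_line(P(z),rate=.03)
import pickle
V=view("pics/w3.png",T); pickle.dump((V,f0,z),open("V3.pkl","wb")); print(sensors.read_state()["t"],V[2])
```

```text
f0 [ 0.19579847 -0.03221687 -0.12098171]
68.0 [ 0.2 -0.2  0.1] 67.74
67.0 [-0.5 -0.   0.2] 67.12
66.0 [-0.3  0.1 -0.1] 66.0
65.0 [-0.1  0.   0. ] 64.97
64.0 [-0.  -0.2 -0.2] 63.96
63.0 [-0.  -0.1  0.2] 62.98
62.0 [-0.1  0.3  0.5] 62.07
61.0 [-1.1 -0.4  3.4] 61.26
17.9833 [[165.63579354 203.91159678]
 [158.27421272 234.3299777 ]
 [146.01878581 238.68858817]]
```

View pics/w3.png

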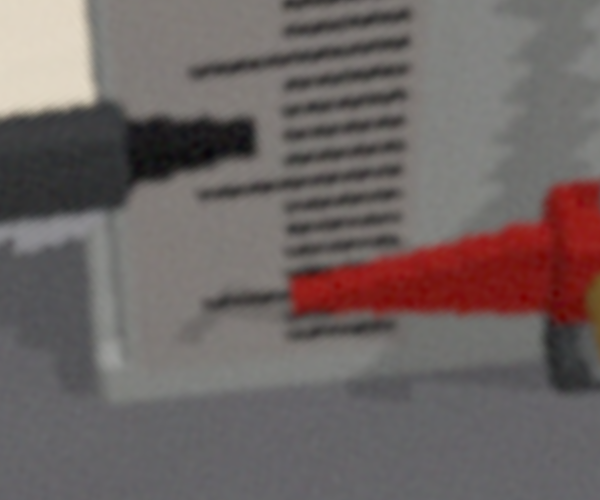

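The view is clear: pointer tip at (253,138), red mark tip at (293,296), about 10 px/mm in the crop, so roughly 15–16 mm are left. I'm in contact at 3.4 N and the plate has just started to sink. I'll press part way and look again.

Run:
```python
from h import *
import pickle
V,f0,z=pickle.load(open("V3.pkl","rb"))
T=Mount(*np.load("q.npy"))
R=press_frame(T,-150,20); off=.011*R.apply([0,1,0]); P=lambda z:T([-60,-62,z])+off
manip.servo_line(P(54),rate=.015); manip.sleep(.15)
print((fz()-f0).round(1),((sensors.read_state()["tcp_pos"]-off)[2]*1e3).round(2))
V=view("pics/w4.png",T); pickle.dump((V,f0,54),open("V4.pkl","wb"))
w,A,_=V
# model of the pointer tip with tilt (axis = diagonal, at plate mid height)
ax=np.array([1,-1,0])/2**.5
for th in np.arange(0,.2,.02):
  c=np.array([0,0,54.]); best=None
  pt=Ro.from_rotvec(-ax*th).apply(np.array([-48.5,-127.5,54])-c)+c
  print(th.round(2),pt.round(1),(A@np.r_[proj(w,T(pt))[0],1]).round(0))
print("mark",A@np.r_[proj(w,T([-49.7,-130.6,35.8]))[0],1],sensors.read_state()["t"])
```

```text
[-2.6 -2.1  6.5] 54.06
0.0 [ -48.5 -127.5   54. ] [247. 107.]
0.02 [ -48.5 -127.5   56.5] [246.  78.]
0.04 [ -48.4 -127.4   59. ] [244.  49.]
0.06 [ -48.3 -127.3   61.5] [242.  18.]
0.08 [ -48.2 -127.2   63.9] [239. -14.]
0.1 [ -48.1 -127.1   66.4] [235. -47.]
0.12 [ -47.9 -126.9   68.9] [230. -81.]
0.14 [ -47.6 -126.6   71.4] [ 225. -116.]
0.16 [ -47.4 -126.4   73.8] [ 218. -152.]
0.18 [ -47.1 -126.1   76.3] [ 211. -189.]
mark [300.00004467 299.99998972] 18.9
```

View pics/w4.png

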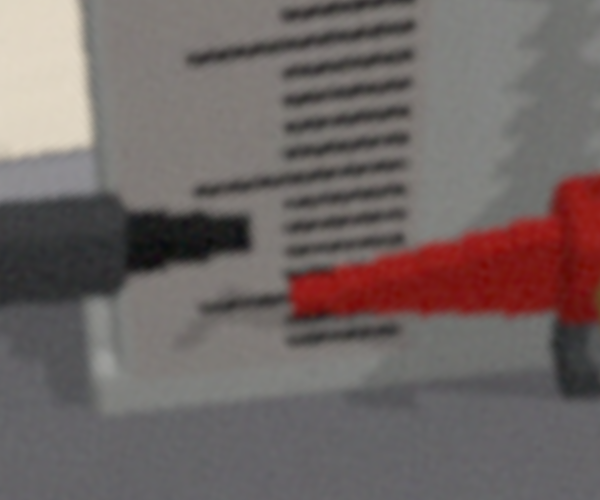

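Pointer tip is now at (248,233). The mark is at (292,297), which is level with about y=302 at the pointer's column, leaving about 6.4 mm. I'll press 4.5 mm further at the pad.

Run:
```python
from h import *
import pickle
V,f0,z=pickle.load(open("V4.pkl","rb"))
T=Mount(*np.load("q.npy"))
R=press_frame(T,-150,20); off=.011*R.apply([0,1,0]); P=lambda z:T([-60,-62,z])+off
manip.servo_line(P(49.5),rate=.015); manip.sleep(.15)
print((fz()-f0).round(1),((sensors.read_state()["tcp_pos"]-off)[2]*1e3).round(2))
V=view("pics/w5.png",T); w,A,_=V
ax=np.array([1,-1,0])/2**.5
for th in np.arange(.08,.2,.02):
  c=np.array([0,0,54.]); pt=Ro.from_rotvec(ax*th).apply(np.array([-48.5,-127.5,54])-c)+c
  print(th.round(2),pt.round(1),(A@np.r_[proj(w,T(pt))[0],1]).round(0))
g=[A@np.r_[proj(w,T([-49.7,y,35.8]))[0],1] for y in(-130.6,-126)]
print("level line",g,sensors.read_state()["t"])
```

```text
[-3.3 -2.3  8.1] 49.72
0.08 [ -48.2 -127.2   44.1] [244. 207.]
0.1 [ -48.1 -127.1   41.6] [242. 232.]
0.12 [ -47.9 -126.9   39.1] [239. 255.]
0.14 [ -47.6 -126.6   36.6] [236. 278.]
0.16 [ -47.4 -126.4   34.2] [233. 299.]
0.18 [ -47.1 -126.1   31.7] [229. 320.]
level line [array([299.99997873, 299.99995524]), array([229.38681325, 308.99705768])] 19.65
```

View pics/w5.png

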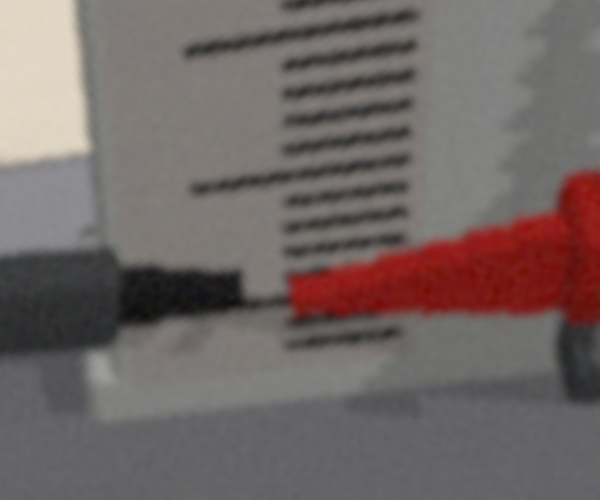

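The pointer tip at (241,290) is level with the mark at (290,297), to within about 1 mm allowing for perspective. I'll hold, then ease the plate back up.

Run:
```python
from h import *
import pickle
V,f0,z=pickle.load(open("V4.pkl","rb"))
T=Mount(*np.load("q.npy"))
R=press_frame(T,-150,20); off=.011*R.apply([0,1,0]); P=lambda z:T([-60,-62,z])+off
manip.sleep(1.2); print("held",(fz()-f0).round(1))
manip.servo_line(P(58),rate=.012); print((fz(6)-f0).round(1))
manip.servo_line(P(66),rate=.01); print((fz()-f0).round(1))
manip.servo_line(P(80),rate=.05); V=view("pics/w6.png",T)
print([ (V[1]@np.r_[p,1]).round(0) for p in V[2]])
manip.servo_line(P(160)+T.R.apply([-.04,-.04,0]),rate=.15)
s=sensors.read_state()
manip.move_joints([-1.172,.32,1.565,0,1.257,-.02]); manip.sleep(.3)
t=read_camera("top"); cv2.imwrite("pics/top2.png",cv2.resize(t["img"][130:310,150:450,::-1],None,fx=2.66,fy=2.66,interpolation=cv2.INTER_CUBIC))
cv2.imwrite("pics/both.png",np.vstack([cv2.resize(cv2.imread("pics/w6.png")[60:340],(500,233)),cv2.resize(cv2.imread("pics/top2.png"),(500,300))]))
b0=cv2.imread("pics/top0.png").astype(int);d=np.abs(b0-t["img"][:,:,::-1].astype(int)).max(2)
print("bystander diffs: tape,block,pencil",[d[r].mean().round(1) for r in(np.s_[146:190,174:212],np.s_[204:248,151:201],np.s_[217:293,373:437])],d.mean(),sensors.read_state()["t"])
```

```text
held [-3.  -2.3  8.2]
[-1.8 -1.5  5.9]
[-0.2  0.2  0.2]
[array([300., 300.]), array([253., 148.]), array([300., 102.])]
bystander diffs: tape,block,pencil [np.float64(3.5), np.float64(3.4), np.float64(3.2)] 3.780631510416667 26.75
```

View pics/both.png

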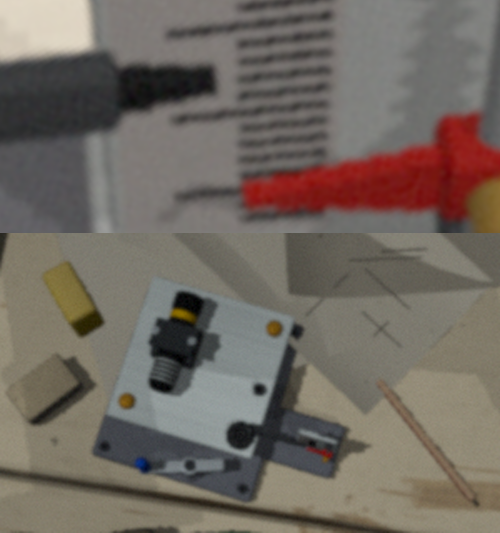

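Before handing in, I'll cross-check the mark and pointer heights with all the views together, because the last one differs from my triangulation by about 2 mm.

Run:
```python
from h import *
import pickle
w0,A0,w1,A1,_,_=pickle.load(open("V.pkl","rb")); T=Mount(*np.load("q.npy"))
w4,A4,_=pickle.load(open("V4.pkl","rb"))[0]; w3,A3,_=pickle.load(open("V3.pkl","rb"))[0]
def shift(dz):
    w=dict(w4); R=cv2.Rodrigues(np.array(w4["rvec"],float))[0]; w["tvec"]=np.array(w4["tvec"]).reshape(3)-R@[0,0,dz*1e-3]
    p=proj(w,T([[-49.7,-130.6,35.8],[-48.5,-127.5,54],[-49.7,-130.6,60]])); up=p[2]-p[0]
    A=cv2.getRotationMatrix2D(p[0].tolist(),np.degrees(np.arctan2(up[0],-up[1])),6); A[:,2]+=300-p[0]; return w,A
w5,A5=shift(49.72-54.06); w6,A6=shift(80-54.06)
iv=lambda A,p:cv2.invertAffineTransform(A)@np.array([*p,1.])
M=[(w0,A0,(298,343)),(w1,A1,(293,332)),(w3,A3,(293,296)),(w4,A4,(292,297)),(w5,A5,(290,297)),(w6,A6,(292,292))]
P=[(w0,A0,(298,155)),(w1,A1,(282,153)),(w6,A6,(256,156))]
for n,o in(("mark",M),("ptr",P)):
    r=least_squares(lambda m:np.concatenate([proj(w,T(m))[0]-iv(A,u) for w,A,u in o]),[-50,-130,45]); print(n,r.x.round(1),r.fun.round(1))
    if n=="ptr": p0=r.x
ax=np.array([1,-1,0])/2**.5
for n,w,A,u in(("w6",w6,A6,(256,156)),("w3",w3,A3,(253,138)),("w4",w4,A4,(248,233)),("w5 hold",w5,A5,(241,290))):
    pt=lambda th:Ro.from_rotvec(ax*th).apply(p0-[0,0,54])+[0,0,54]
    th=least_squares(lambda t:proj(w,T(pt(t[0])))[0]-iv(A,u),[.05]); print(n,th.x.round(3),pt(th.x[0]).round(1),th.fun.round(1))
```

```text
mark [ -49.1 -130.1   35.6] [-0.1 -0.6  0.2 -0.1  0.2  0.   0.   0.1 -0.2 -0.   0.3 -0.6]
ptr [ -48.9 -127.6   53.9] [-0.   0.5 -0.6  0.3 -0.3  0.7]
w6 [0.004] [ -48.9 -127.6   53.4] [0. 0.]
w3 [0.011] [ -48.9 -127.6   52.6] [0.2 0.1]
w4 [0.095] [ -48.5 -127.2   42.1] [0.3 0.2]
w5 hold [0.146] [ -48.  -126.7   35.8] [0.5 0.4]
```

All views agree: the pointer was at 35.8 mm during the hold, against 35.6 mm for the mark, and the plate is home. I'll hand it in.

```bash
python3 -c "
from plant import *
finish_job()"
```

```text
the job is handed in; nothing more can be done
```

I carried out the whole task and handed it in after about 27 s of robot time; `finish_job()` gives no verdict.

- **Catch:** I swung it to about 1.22 rad, measured from the knob in the wrist picture, and the last top view shows it still open.
- **Press and hold:** I pressed the pad with closed fingertips, using the wrist camera on the scale. The hold was about 1.2 s at about 8 N. Fitting all the wrist views together puts the pointer at 35.8 mm and the red mark at 35.6 mm.
- **Return:** I eased the corner up at about 10–12 mm/s until the finger force was zero. The pointer then read 53.4–53.9 mm, against 54 mm at rest, so the plate is on its stop (about 0.004 rad).
- **Bystanders:** The rubbing block, pencil and tape measure show no change between the first and last top pictures. The hand is back at its start pose.

**Disagreements:**
- The last rest view alone differed by about 2 mm from my first triangulation. Fitting all views together resolved this, with errors of at most 0.7 px.
- The first tilted press pose was outside the joint range and was refused before anything moved, so I used a different tool angle.

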